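# Book a pick at the parts bins

### The job

Book a pick of sensor parts: with the fingertips lightly press the round key in front of the bin that holds the sensors, keep it down for about a second and let it come up again. Then press the bar on the order box gently all the way down, where it stays, and withdraw. Leave the keys of the other two bins untouched, do not grip or lift anything, and do not shift the boxes or the things lying about.

Things in the scene. Friction and masses are not known exactly. Their poses are not given: they have to be found in the camera images.
- sensor_module: loose booking-key module that stands about 190 mm nearer the robot than the centre of the biggest bin, which holds the heap of small black sensor parts; 241 x 160 x 129 mm (the bins stand side by side in any order, mouths towards the robot, each with its module): square black box 64 x 64 mm, 26 mm high, 0.6 kg, on rubber feet, with an aluminium collar (38 mm diameter, top at 29 mm) and one round grey key; origin at the centre of its underside, z up
- sensor_key_top (a point): centre of the top face of the round key of sensor_module: 28 mm diameter, 47 mm above the bench when up, over the module's centre; it moves with the key
- sensor_key (a joint): travel of that key in m: 0 up, 0.014 fully down (top then at 33 mm). A spring pushes it back up: about 1.5 N to start it, 4 N at 0.005, 6.5 N at 0.010, 8.5 N at 0.014. It counts as pressed beyond 0.004.
- holder_module: loose booking-key module that stands about 190 mm nearer the robot than the centre of the smallest bin, which holds two marker holders (stubby rods); 170 x 112 x 82 mm (the bins stand side by side in any order, mouths towards the robot, each with its module): square black box 64 x 64 mm, 26 mm high, 0.6 kg, on rubber feet, with an aluminium collar (38 mm diameter, top at 29 mm) and one round grey key; origin at the centre of its underside, z up
- holder_key_top (a point): centre of the top face of the round key of holder_module: 28 mm diameter, 47 mm above the bench when up, over the module's centre; it moves with the key
- holder_key (a joint): travel of that key in m: 0 up, 0.014 fully down (top then at 33 mm). A spring pushes it back up: about 1.5 N to start it, 4 N at 0.005, 6.5 N at 0.010, 8.5 N at 0.014. It counts as pressed beyond 0.004.
- empty_module: loose booking-key module that stands about 190 mm nearer the robot than the centre of the middle-sized, empty bin; 190 x 128 x 92 mm (the bins stand side by side in any order, mouths towards the robot, each with its module): square black box 64 x 64 mm, 26 mm high, 0.6 kg, on rubber feet, with an aluminium collar (38 mm diameter, top at 29 mm) and one round grey key; origin at the centre of its underside, z up
- empty_key_top (a point): centre of the top face of the round key of empty_module: 28 mm diameter, 47 mm above the bench when up, over the module's centre; it moves with the key
- empty_key (a joint): travel of that key in m: 0 up, 0.014 fully down (top then at 33 mm). A spring pushes it back up: about 1.5 N to start it, 4 N at 0.005, 6.5 N at 0.010, 8.5 N at 0.014. It counts as pressed beyond 0.004.
- order_box: loose order box: oblong black box 76 mm (its x) x 94 mm (its y), 28 mm high, 0.9 kg, on rubber feet, with one oblong grey bar key in an aluminium frame (top at 30 mm); origin at the centre of its underside; it stands on the right side of the bench
- order_bar_top (a point): centre of the top face of the bar key: 28 mm (box x) x 54 mm (box y), 48 mm above the bench when up, over the box's centre; it moves with the bar. The top is a soft rubber pad that gives 0.5 mm per N, up to 5 mm, and springs back
- order_bar (a joint): travel of the bar in m: 0 up, 0.008 down on its stop (top of the pad then at 40 mm, less what the pad gives). No spring: about 3 N of friction, so it stays where it is pushed. It starts up.
- pot_0: bystander, loose: small round parts pot with screw lid, 36 mm diameter, 39 mm tall; origin at the centre of its underside; near the keys
- pot_2: bystander, loose: small round parts pot with screw lid, 36 mm diameter, 39 mm tall; origin at the centre of its underside; near the keys
- tape_2: bystander, loose: black roll of tape lying flat, 64 mm diameter, 19 mm high; origin at the centre of its underside; beside the order box
- dust_brush: bystander, loose: dust brush lying flat, 25 x 144 x 11 mm; origin at the centre of its underside; beside the order box
Things that resemble listed ones, but are neither listed nor needed, are in the scene too. Leave any orange or turquoise look-alike of the sensor_module alone.

How it is judged:
On the way, in this order (a step that is already met when the one before it is completed fails the run):
1. the fingertips hold the sensor bin's key down (value of joint sensor_key above 0.004 m and contact force between the fingers and sensor_module above 0.5 N), for 0.5 s.
2. the key is up again and not touched (value of joint sensor_key below 0.001 m and contact force between the fingers and sensor_module below 0.1 N), for 0.1 s.
3. the order bar is pushed down, only after the key is up again (value of joint order_bar above 0.006 m), for 0.1 s.
At the end, for the whole second after the job is handed in: The sensor bin's key was held down beyond 4 mm for at least 0.5 s and let up; then the order bar was pushed down and stays beyond 6 of its 8 mm; all round keys are up (within 1 mm); key modules, order box and bystanders are upright and within 15 mm of where they started (value of joint order_bar above 0.006 m and value of joint each of sensor_key, holder_key, empty_key below 0.001 m and distance of each of sensor_module, holder_module, empty_module, order_box, pot_0, pot_2, tape_2, dust_brush from where it was at the start of the episode below 0.015 m and angle between each of sensor_module, holder_module, empty_module, order_box's own z axis and vertical below 0.15 rad); the robot touches nothing.
It fails at once if the key module of another bin is touched or its key pressed (value of joint any of holder_key, empty_key above 0.002 m or contact force between any of the arm, the fingers and holder_module above 1 N or contact force between any of the arm, the fingers and empty_module above 1 N).
It fails at once if a key module or the order box is shifted by more than 15 mm, lifted or tipped (distance of any of sensor_module, holder_module, empty_module, order_box from where it was at the start of the episode above 0.015 m or height (world z) of any of sensor_module, holder_module, empty_module, order_box above 0.008 m or angle between any of sensor_module, holder_module, empty_module, order_box's own z axis and vertical above 0.15 rad).
It fails at once if a bystander is shifted by more than 15 mm or lifted (distance of any of pot_0, pot_2, tape_2, dust_brush from where it was at the start of the episode above 0.015 m).
It fails at once if a key is pushed roughly, with more than 25 N (contact force between any of the fingers, the arm and sensor_module above 25 N or contact force between any of the fingers, the arm and order_box above 25 N).
It also fails if it takes over 48 s, if anything falls off the work surface, if the arm or the gripper's body presses on something with over 40 N, if the wrist force passes 120 N, or if a joint passes its speed limit or range.

### The arm

A 7-joint arm with a two-finger parallel gripper is mounted at the origin on a cart in front of the work surface, level with it; the furniture and walls round the work are solid. World frame = base frame: x ahead of the robot, y to its left, z up, the work surface at z = 0. Lengths are in m, angles in rad, forces in N, time in s.
With the tool pointing down it reaches from about 0.425 to 0.875 m from the base axis. Payload 8.4 kg.
Tool frame: the origin (TCP) lies between the finger pads; the fingertips stand 25 mm ahead of it and the grasp point (between the pads) lies 6 mm ahead of it; z points along the fingers, y is the line along which they close (so a half turn about z gives the same grasp; the last joint's range is limited). The gripper opens to 85 mm and grips with 20 to 120 N. Pads are 22 mm wide; open, the fingers measure 114 mm over their backs; the gripper's body (76 mm by 85 mm) begins 54 mm behind the grasp point. The pads swing forward as they close: fully open they stand 13 mm farther back than shut.
Start: joints at [1.036, 0.333, 0.04, 1.465, -0.013, 1.343, -0.059], TCP at [0.274, -0.589, 0.256] pointing down, gripper open.
Joint ranges: [-2.58, 2.58], [-0.38, 2.09], [-1.3, 1.39], [0.25, 2.4], [-1.5, 4.64], [0.08, 2.09], [-2.65, 2.65]. Speed limits (rad/s): [2.22, 2.22, 2.79, 2.79, 3.14, 3.14, 3.14].

### API

Orientations are given as a rotation vector (axis times angle).
In Python, from cell import ctrl gives the robot as it stands.
- The arm moves only by the tool carry_out, never from a script. Its argument "series" is a list of rows, each a list of 3 entries, a list of its own where there are three numbers: the shift along the tool's x, y, z in units of 500 mm (1.0 is 500 mm), then the turn about the tool's z in units of 45 degrees (1.0 is 45 degrees), then the opening, from -1 (shut) to 1 (fully open). A call has 1 to 10 rows; each row shifts and turns the commanded pose from where the row before left it, along the tool's axes as they then stand; what a row does not reach is not made up. A row lasts 1/10 s, in which the tool goes at most 50 mm and 8.59 degrees, less where a joint would pass 70% of its speed; a pose out of reach is approached as far as the arm can. A call with a number of a shift or a turn outside -1 to 1 is refused whole. A call with a gripper value outside its range is refused whole. The fingers move at their own pace and stop on an object; "force" is the grip in N (left out, the last holds). Time passes only in rows, so rows that do not move let the fingers close. It gives the time, the measured TCP pose, the force, the opening and the grip force at its end, in the units of the state.
- ctrl.observe(): the state, without advancing time (a new reading comes with each control period).
- ctrl.get_image(name): name is "side" or "top"; returns a dict with "pixels" (400x640x3 uint8, red, green, blue), "range_z" (400x640 float32, m along the optical axis (not along the pixel's ray), 0 where there is no reading), "fx", "fy", "cx", "cy" (pixels), "T" (4x4, takes a point from camera to world coordinates). Camera axes: x right, y down, z forward; pixel columns grow to the right and rows downward; lengths in m; the calibration is good to about 2 mm. A picture is of the moment at which its call begins.
- ctrl.close_job(): hands the job in; it is judged then, once.
The state is a dict: "clock": time; "joints": joint angles; "joint_vel": joint speeds; "joint_efforts": joint torques, N m; "tool_pos": TCP position; "orientation": TCP orientation; "wrist_force": force on the tool from outside, world axes, zero at the start; "ft_torque": the same for the moment, N m; "finger_gap": finger opening in m; "finger_force": force on a finger pad.
Only numpy, scipy, OpenCV 4.12 (cv2) and the standard library are available. Lean on these libraries where they do the work, as an engineer would, in place of code of your own. Each camera call takes 0.05 s, during which the arm holds its last target. There are 200 camera calls.

## Working session

There is one attempt and no reset: what is moved stays moved. The work goes in short steps, Python scripts to look and compute and a tool call to move; the robot and the scene stay as the last step left them, time stands still between calls to the robot, and variables do not carry over. Pictures are saved under pics/ and viewed, at most 10 in all, crops included, and the job is handed in when it is done.

Besides the shell and the picture viewer there is one more tool, called after "Request:" by a JSON object that holds its "op" and its "data", one argument or row to a line. carry_out: Moves the arm, as the interface text tells. Shifts and turns lie within -1 to 1; 1 stands for 500 mm of shift or 45 degrees of turn. Its arguments: {"type":"object","properties":{"series":{"type":"array","items":{"type":"array"}},"force":{"type":"number"}},"required":["series"]}

```bash
mkdir -p pics
python3 - <<'E'
from cell import ctrl
import cv2,numpy as np
for n in("top","side"):
    d=ctrl.get_image(n); cv2.imwrite(f"pics/{n}0.png",d["pixels"][:,:,::-1]); np.savez(f"{n}0.npz",**d)
    print(n,d["fx"],d["cx"],d["cy"],np.round(d["T"],3).tolist())
s=ctrl.observe();print({k:np.round(v,3).tolist() for k,v in s.items()})
E
```

```text
top 492.51028128799607 319.5009770183301 194.67431755530313 [[-0.001, -0.997, 0.077, 0.355], [-1.0, 0.0, -0.003, -0.019], [0.003, -0.077, -0.997, 1.659], [0.0, 0.0, 0.0, 1.0]]
side 371.99338840185476 312.94606930943417 200.7342529190688 [[0.86, 0.426, -0.282, 0.836], [0.511, -0.719, 0.471, -0.603], [-0.002, -0.549, -0.836, 1.095], [0.0, 0.0, 0.0, 1.0]]
{'clock': 0.1, 'joints': [1.036, 0.334, 0.04, 1.466, -0.013, 1.343, -0.058], 'joint_vel': [-0.0, -0.001, 0.001, -0.004, -0.0, 0.003, 0.001], 'joint_efforts': [0.005, -66.001, 1.371, -40.647, 0.017, 0.009, -0.0], 'tool_pos': [0.274, -0.589, 0.256], 'orientation': [-3.066, -0.679, 0.001], 'wrist_force': [0.161, -0.48, 0.154], 'ft_torque': [-0.023, 0.013, 0.032], 'finger_force': 0.0, 'finger_gap': 0.085}
```

View pics/top0.png

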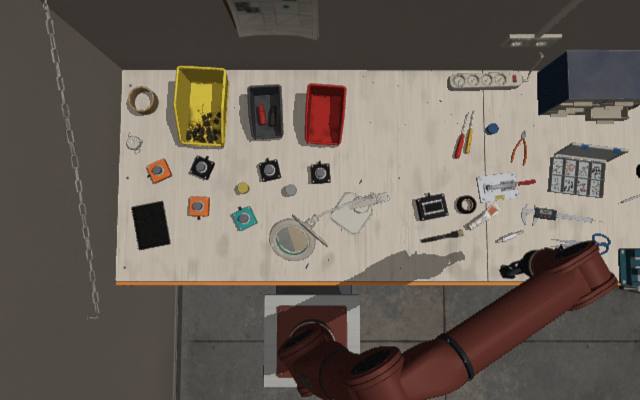

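View pics/side0.png

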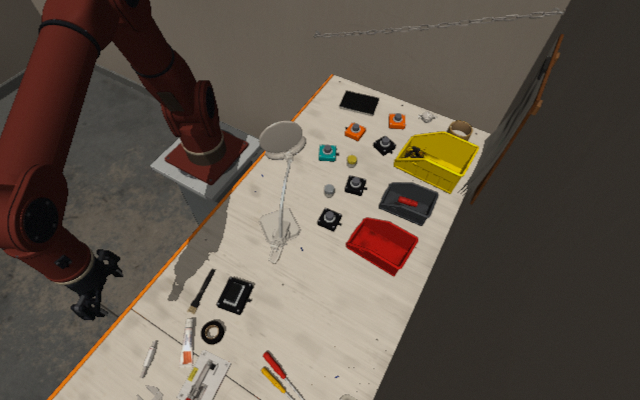

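Top view: the yellow bin (200,107) is the biggest and holds the black parts. It could be confused with these: black modules (202,167), (269,170) and (319,172), orange (158,170) and (199,206), turquoise (243,218). I choose the black one at (202,167), in front of the yellow bin. The order box is at (431,206), with the tape at (466,204) and the brush at (442,237). A magnifier lamp stands at about (290,240) to (385,198). The side view agrees: sensor module (385,145), order box (235,294).

```bash
cat > h.py <<'E'
import numpy as np,cv2
def load(n): return dict(np.load(n+".npz"))
def ray(d,u,v,z):
    T=d["T"];r=T[:3,:3]@np.array([(u-d["cx"])/d["fx"],(v-d["cy"])/d["fy"],1]);return T[:3,3]+r*(z-T[2,3])/r[2]
def cloud(d):
    v,u=np.mgrid[0:400,0:640];z=d["range_z"]
    P=np.stack([(u-d["cx"])/d["fx"]*z,(v-d["cy"])/d["fy"]*z,z],-1)@d["T"][:3,:3].T+d["T"][:3,3]
    P[z==0]=np.nan;return P
E
python3 - <<'E'
from h import *
t,s=load("top0"),load("side0")
for n,d,pts in(("top",t,{"sens":(202,167),"hold":(269,170),"empty":(319,172),"box":(431,206)}),("side",s,{"sens":(385,145),"hold":(356,185),"empty":(330,218),"box":(235,294)})):
    P=cloud(d);g=d["pixels"].astype(int)
    for k,(u,v) in pts.items():
        R=22 if k=="box" else 14
        w=P[v-R:v+R+1,u-R:u+R+1];z=w[...,2]
        m=(z>.038)&(z<.056)
        q=w[m];print(n,k,m.sum(),np.round(np.median(q,0),4),np.round(q.min(0),3),np.round(q.max(0),3), "ray",np.round(ray(d,u,v,.047),3), "bench z",np.round(np.nanpercentile(z,10),4))
        if k=="box":
            pts2=q[:,:2].astype(np.float32)
            print(cv2.minAreaRect(pts2))
            m2=((z>.02)&(z<.056));print("box",cv2.minAreaRect(w[m2][:,:2].astype(np.float32)))
P=cloud(t)
# lamp & bin
for k,(a,b,c,e) in {"lampL":(268,215,316,262),"lampR":(316,190,390,235),"ybin":(172,64,230,148),"rbin":(305,82,348,147)}.items():
    w=P[b:e,a:c].reshape(-1,3);w=w[w[:,2]>.06]
    print(k,len(w),np.round(np.nanmin(w,0),3),np.round(np.nanmax(w,0),3))
c=cv2.resize(t["pixels"][140:230,150:260,::-1],None,fx=3.5,fy=3.5,interpolation=cv2.INTER_CUBIC)
c2=cv2.resize(t["pixels"][180:250,400:500,::-1],(385,270),interpolation=cv2.INTER_CUBIC)
cv2.imwrite("pics/crop1.png",np.vstack([c,c2]))
E
```

```text
top sens 62 [0.5733 0.3695 0.0456] [0.561 0.355 0.039] [0.587 0.385 0.053] ray [0.57  0.363 0.047] bench z -0.0035
top hold 55 [0.5636 0.1454 0.0463] [0.55  0.132 0.038] [0.578 0.157 0.055] ray [0.56  0.143 0.047] bench z -0.004
top empty 55 [ 0.5534 -0.0255  0.0448] [ 0.54  -0.039  0.04 ] [ 0.567 -0.012  0.053] ray [ 0.554 -0.022  0.047] bench z -0.0037
top box 146 [ 0.4411 -0.397   0.0471] [ 0.415 -0.426  0.038] [ 0.458 -0.37   0.055] ray [ 0.441 -0.389  0.047] bench z -0.0045
((0.4398247003555298, -0.3947407007217407), (0.032360780984163284, 0.060373906046152115), 17.578899383544922)
box ((0.4450518786907196, -0.3970595598220825), (0.08472143113613129, 0.09664736688137054), 11.262310028076172)
side sens 54 [0.579  0.3601 0.0459] [0.562 0.29  0.039] [0.65  0.377 0.054] ray [0.586 0.339 0.047] bench z -0.0031
side hold 50 [0.5657 0.1367 0.0456] [0.551 0.124 0.039] [0.577 0.155 0.052] ray [0.577 0.12  0.047] bench z -0.0027
side empty 57 [ 0.5544 -0.0319  0.0458] [ 0.541 -0.044  0.038] [ 0.567 -0.013  0.05 ] ray [ 0.565 -0.042  0.047] bench z -0.0022
side box 194 [ 0.4426 -0.4038  0.0472] [ 0.423 -0.431  0.038] [ 0.461 -0.375  0.052] ray [ 0.453 -0.405  0.047] bench z -0.0024
((0.4416375160217285, -0.40298745036125183), (0.029328640550374985, 0.053941186517477036), 9.940202713012695)
box ((0.44149351119995117, -0.40324223041534424), (0.07714207470417023, 0.09364233165979385), 11.666853904724121)
lampL 1691 [ 0.271 -0.011  0.141] [0.406 0.13  0.347]
lampR 356 [ 0.351 -0.233  0.06 ] [ 0.486 -0.013  0.341]
ybin 1225 [0.648 0.274 0.06 ] [0.887 0.443 0.137]
rbin 486 [ 0.664 -0.11   0.06 ] [0.842 0.024 0.101]
```

View pics/crop1.png

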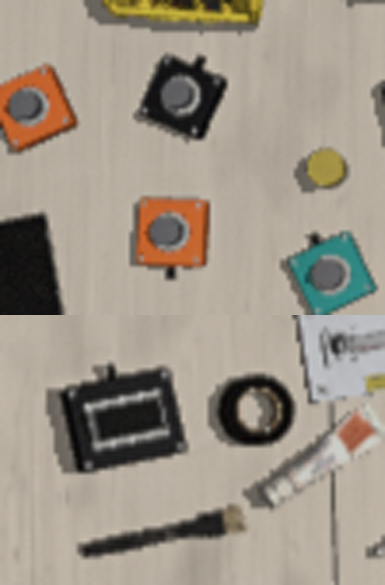

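The crop confirms it: black sensor module with grey key at crop (180,93), in front of the yellow bin. Order box with bar at crop (128,418), tape to its right. The two views differ by about 7 mm in y, so I refine the centres by key colour.

Run:
```python
from h import *
def tri(a,b):
    # closest point of two rays
    (o1,r1),(o2,r2)=a,b
    A=np.c_[r1,-r2];x=np.linalg.lstsq(A,o2-o1,rcond=None)[0];p,q=o1+r1*x[0],o2+r2*x[1];return (p+q)/2,np.linalg.norm(p-q)
def R(d,c):
    r=d["T"][:3,:3]@np.array([(c[0]-d["cx"])/d["fx"],(c[1]-d["cy"])/d["fy"],1]);return d["T"][:3,3],r
res={}
for n,pts in(("top",{"sens":(202,167),"hold":(269,170),"empty":(319,172)}),("side",{"sens":(385,145),"hold":(356,185),"empty":(330,218)})):
    d=load(n+"0");hsv=cv2.cvtColor(d["pixels"],cv2.COLOR_RGB2HSV)
    for k,(u,v) in pts.items():
        for lo,hi in((75,150),):
            m=((hsv[...,2]>lo)&(hsv[...,2]<hi)&(hsv[...,1]<60)).astype(np.uint8)
            b=np.zeros_like(m);cv2.circle(b,(u,v),9,1,-1);m&=b
            N,L,st,ce=cv2.connectedComponentsWithStats(m,connectivity=4)
            i=1+np.argmax(st[1:,4]);c=ce[i];res[n,k]=c
            print(n,k,st[i],np.round(c,1),np.round(ray(d,*c,.047),4))
        
    (u,v)=(431,206) if n=="top" else (235,294)
    m=((hsv[...,2]>105)&(hsv[...,1]<60)).astype(np.uint8);b=np.zeros_like(m);cv2.circle(b,(u,v),16 if n=="top" else 19,1,-1);m&=b
    pp=np.argwhere(m)[:,::-1].astype(np.float32);W=np.array([ray(d,*p,.030)[:2] for p in pp],np.float32)
    print(n,"frame",len(pp),cv2.minAreaRect(W))
    res[n,"frame"]=pp.mean(0)
for k in("sens","hold","empty"):print(k,tri(R(load("top0"),res["top",k]),R(load("side0"),res["side",k])))
d=load("side0");c=np.hstack([cv2.resize(d["pixels"][120:240,310:410,::-1],(400,480),interpolation=cv2.INTER_CUBIC),cv2.resize(d["pixels"][240:340,195:275,::-1],(384,480),interpolation=cv2.INTER_CUBIC)])
cv2.imwrite("pics/crop2.png",c)
```

```text
top sens [196 161  11  10  69] [200.7 165.5] [0.575  0.3675 0.047 ]
top hold [264 164  11  12  94] [269.  169.5] [0.5617 0.1425 0.047 ]
top empty [315 168  11  11  86] [319.9 172.6] [ 0.5517 -0.0253  0.047 ]
top frame 214 ((0.44392457604408264, -0.39447730779647827), (0.10266710817813873, 0.10118263214826584), 47.967811584472656)
side sens [383 136   8   6  29] [385.9 139. ] [0.5768 0.3681 0.047 ]
side hold [350 177  11  11  66] [355.3 181.9] [0.5691 0.1304 0.047 ]
side empty [324 211   9   9  46] [328.2 214.8] [ 0.5535 -0.0344  0.047 ]
side frame 324 ((0.44586509466171265, -0.39983248710632324), (0.10163524001836777, 0.1185997873544693), 73.55929565429688)
sens (array([0.57592719, 0.36819122, 0.04624484]), np.float64(0.001792290540278453))
hold (array([0.56414593, 0.14442352, 0.02712363]), np.float64(0.00035226841925579163))
empty (array([ 0.55165671, -0.02645944,  0.03460222]), np.float64(0.0037486825021507564))
```

View pics/crop2.png

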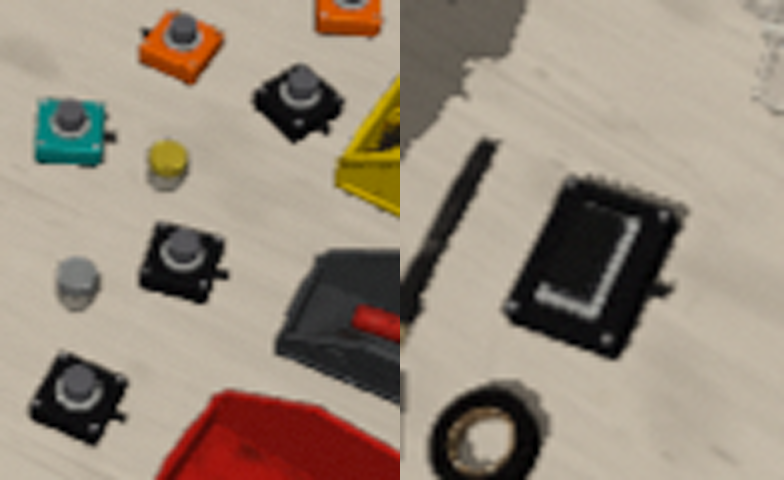

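Sensor key top ≈ (0.575, 0.367, 0.047), with both views agreeing. Bar centre ≈ (0.442, -0.400). The lamp is up to 0.35 m tall, so I rise first, close the fingers, then travel ahead of it.

Request:
{"op": "carry_out", "data": {
  "series": [
    [[0,0,-0.1],0,-1],
    [[0,0,-0.1],0,-1],
    [[0,0,-0.1],0,-1],
    [[0,0,-0.1],0,-1],
    [[0.08,-0.043,0],0,-1],
    [[0.08,-0.043,0],0,-1],
    [[0.08,-0.043,0],0,-1],
    [[0.08,-0.043,0],0,-1],
    [[0.08,-0.043,0],0,-1],
    [[0.08,-0.043,0],0,-1]
  ],
  "force": 20
}}

```text
clock: 1.1
tool_pos: [0.4382, -0.3693, 0.4561]
orientation: [-3.067, -0.679, 0.001]
wrist_force: [0.3, -0.7, -0.0]
finger_gap: -0.0004
finger_force: 0.0
```

Request:
{"op": "carry_out", "data": {
  "series": [
    [[0.08,-0.043,0],0,-1],
    [[0.08,-0.043,0],0,-1],
    [[0.08,-0.043,0],0,-1],
    [[0.08,-0.043,0],0,-1],
    [[0.08,-0.043,0],0,-1],
    [[0.08,-0.043,0],0,-1],
    [[0,0,0],0,-1]
  ]
}}

```text
clock: 1.8
tool_pos: [0.6033, -0.1455, 0.4546]
orientation: [-3.06, -0.693, 0.001]
wrist_force: [-0.4, 0.4, -0.1]
finger_gap: -0.0001
finger_force: 0.0
```

Request:
{"op": "carry_out", "data": {
  "series": [
    [[0.033,-0.079,0],0,-1],
    [[0.033,-0.079,0],0,-1],
    [[0.033,-0.079,0],0,-1],
    [[0.033,-0.079,0],0,-1],
    [[0.033,-0.079,0],0,-1],
    [[0.033,-0.079,0],0,-1],
    [[0.033,-0.079,0],0,-1],
    [[0.033,-0.079,0],0,-1],
    [[0.033,-0.079,0],0,-1],
    [[0.033,-0.079,0],0,-1]
  ]
}}

```text
clock: 2.8
tool_pos: [0.5833, 0.2762, 0.4561]
orientation: [3.067, 0.678, -0.001]
wrist_force: [1.1, 0.7, 0.1]
finger_gap: -0.0001
finger_force: 0.0
```

Request:
{"op": "carry_out", "data": {
  "series": [
    [[0.033,-0.079,0],0,-1],
    [[0.033,-0.079,0],0,-1],
    [[0,0,0],0,-1],
    [[0,0,0],0,-1]
  ]
}}

```text
clock: 3.2
tool_pos: [0.5796, 0.3616, 0.4552]
orientation: [3.066, 0.682, -0.003]
wrist_force: [0.0, -0.3, -0.1]
finger_gap: -0.0
finger_force: 0.0
```

```bash
cat > off.py <<'E'
import sys,numpy as np
from scipy.spatial.transform import Rotation as R
from cell import ctrl
s=ctrl.observe();t=np.array([float(a) for a in sys.argv[1:4]])
d=R.from_rotvec(s["orientation"]).as_matrix().T@(t-s["tool_pos"])
print("units",np.round(d/.5,4),"m",np.round(d,4),"pos",np.round(s["tool_pos"],4),"rv",np.round(s["orientation"],3),"j",np.round(s["joints"],2),"f",np.round(s["wrist_force"],2))
E
python3 off.py 0.575 0.367 0.12
```

```text
units [-0.0026 -0.0136  0.6704] m [-0.0013 -0.0068  0.3352] pos [0.5796 0.3616 0.4552] rv [ 3.066e+00  6.820e-01 -3.000e-03] j [-0.32  0.45 -0.53  0.95  0.22  1.8  -1.88] f [ 0.01 -0.33 -0.13]
```

Request:
{"op": "carry_out", "data": {
  "series": [
    [[-0.003,-0.013,0.09],0,-1],
    [[0,0,0.09],0,-1],
    [[0,0,0.09],0,-1],
    [[0,0,0.09],0,-1],
    [[0,0,0.09],0,-1],
    [[0,0,0.09],0,-1],
    [[0,0,0.08],0,-1],
    [[0,0,0.05],0,-1],
    [[0,0,0],0,-1],
    [[0,0,0],0,-1]
  ]
}}

```text
clock: 4.2
tool_pos: [0.5768, 0.3646, 0.1223]
orientation: [3.068, 0.676, 0.001]
wrist_force: [0.7, -1.0, -0.2]
finger_gap: 0.0
finger_force: 0.0
```

```bash
python3 off.py 0.575 0.367 0.082
python3 - <<'E'
from cell import ctrl
import cv2,numpy as np
a=ctrl.get_image("top");b=ctrl.get_image("side");np.savez("side1.npz",**b);np.savez("top1.npz",**a)
cv2.imwrite("pics/close1.png",np.hstack([cv2.resize(d["pixels"][v-40:v+40,u-40:u+40,::-1],(400,400),interpolation=cv2.INTER_CUBIC) for d,u,v in((a,201,160),(b,385,130))]))
E
```

```text
units [-0.0014 -0.0058  0.0806] m [-0.0007 -0.0029  0.0403] pos [0.5768 0.3646 0.1223] rv [3.068e+00 6.760e-01 1.000e-03] j [-0.26  0.54 -0.51  1.51  0.28  1.16 -1.96] f [ 0.74 -0.97 -0.21]
```

View pics/close1.png

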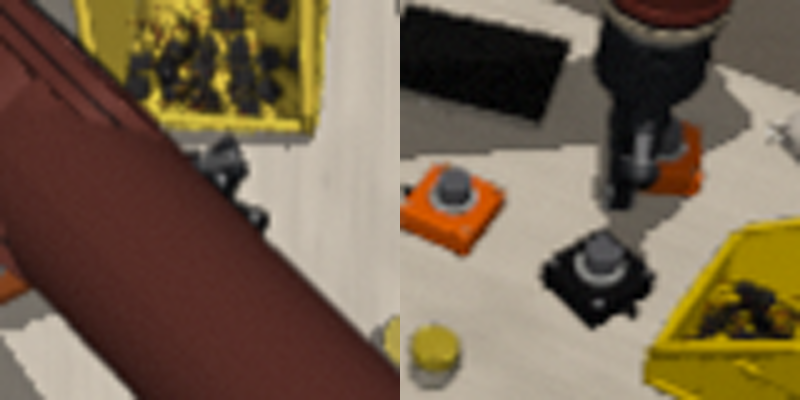

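The side crop shows the closed fingertips at crop (617,205), about image (388,131), above the key at crop (605,243). I check that against the projection.

Run:
```python
from h import *
d=load("side1");Ti=np.linalg.inv(d["T"])
for p in((.577,.365,.097),(.577,.365,.047),(.575,.367,.047)):
    q=Ti[:3]@np.r_[p,1];print(p,q[0]/q[2]*d["fx"]+d["cx"],q[1]/q[2]*d["fy"]+d["cy"])
```

```text
(0.577, 0.365, 0.097) 387.7948374217459 130.21083261311657
(0.577, 0.365, 0.047) 385.59481945693415 139.5795956810818
(0.575, 0.367, 0.047) 385.33240280261805 139.03926809590152
```

Request:
{"op": "carry_out", "data": {
  "series": [
    [[-0.001,-0.005,0.03],0,-1],
    [[0,0,0.02],0,-1],
    [[0,0,0.01],0,-1],
    [[0,0,0],0,-1],
    [[0,0,0],0,-1]
  ]
}}

```text
clock: 4.8
tool_pos: [0.5744, 0.3679, 0.0913]
orientation: [-3.067, -0.679, 0.0]
wrist_force: [-0.2, -1.2, 0.1]
finger_gap: 0.0004
finger_force: 0.0
```

Request:
{"op": "carry_out", "data": {
  "series": [
    [[0,0,0.02],0,-1],
    [[0,0,0.012],0,-1],
    [[0,0,0.006],0,-1],
    [[0,0,0.006],0,-1],
    [[0,0,0.004],0,-1],
    [[0,0,0],0,-1]
  ]
}}

```text
clock: 5.4
tool_pos: [0.5743, 0.3678, 0.0673]
orientation: [3.067, 0.679, -0.0]
wrist_force: [-2.0, -1.3, 4.0]
finger_gap: 0.0002
finger_force: 1.9
```

Request:
{"op": "carry_out", "data": {
  "series": [
    [[0,0,0.004],0,-1],
    [[0,0,0.003],0,-1],
    [[0,0,0],0,-1],
    [[0,0,0],0,-1],
    [[0,0,0],0,-1],
    [[0,0,0],0,-1],
    [[0,0,0],0,-1],
    [[0,0,0],0,-1],
    [[0,0,0],0,-1],
    [[0,0,0],0,-1]
  ]
}}

```text
clock: 6.4
tool_pos: [0.5746, 0.368, 0.0642]
orientation: [-3.067, -0.679, -0.001]
wrist_force: [-2.3, -1.9, 3.8]
finger_gap: 0.0
finger_force: 2.7
```

Request:
{"op": "carry_out", "data": {
  "series": [
    [[0,0,-0.006],0,-1],
    [[0,0,-0.01],0,-1],
    [[0,0,-0.02],0,-1],
    [[0,0,-0.02],0,-1],
    [[0,0,-0.06],0,-1],
    [[0,0,-0.09],0,-1],
    [[0,0,-0.09],0,-1],
    [[0,0,-0.09],0,-1],
    [[0,0,-0.09],0,-1],
    [[0,0,-0.09],0,-1]
  ]
}}

```text
clock: 7.4
tool_pos: [0.574, 0.3677, 0.3498]
orientation: [-3.067, -0.679, -0.001]
wrist_force: [0.8, 1.2, -0.1]
finger_gap: 0.0003
finger_force: 0.0
```

Request:
{"op": "carry_out", "data": {
  "series": [
    [[0,0,-0.09],0,-1],
    [[0,0,-0.09],0,-1],
    [[0,0,0],0,-1]
  ]
}}

```text
clock: 7.7
tool_pos: [0.5745, 0.3688, 0.4451]
orientation: [-3.063, -0.678, -0.015]
wrist_force: [-0.5, -0.2, -0.0]
finger_gap: -0.0004
finger_force: 0.0
```

```bash
python3 off.py 0.6 -0.15 0.455
```

```text
units [-0.3915  0.9621 -0.0264] m [-0.1957  0.481  -0.0132] pos [0.5745 0.3688 0.4451] rv [-3.063 -0.678 -0.015] j [-0.31  0.43 -0.53  0.99  0.22  1.76 -1.9 ] f [-0.47 -0.18 -0.02]
```

The pressing force was a bit lower than expected (3.8 N), so I check that the module did not shift before leaving.

```bash
python3 off.py 0.5745 0.3675 0.0913
python3 - <<'E'
from cell import ctrl
from h import *
b=ctrl.get_image("side");o=load("side0")
sl=np.s_[125:165,362:408]
print("diff px",(np.abs(b["pixels"][sl].astype(int)-o["pixels"][sl]).max(-1)>40).sum())
cv2.imwrite("pics/cmp.png",np.hstack([cv2.resize(d["pixels"][sl][:,:,::-1],(390,340),interpolation=cv2.INTER_CUBIC) for d in(o,b)]))
E
```

```text
units [-0.0083  0.0042  0.7075] m [-0.0042  0.0021  0.3537] pos [0.5745 0.3688 0.4451] rv [-3.063 -0.678 -0.015] j [-0.31  0.43 -0.53  0.99  0.22  1.76 -1.9 ] f [-0.47 -0.18 -0.02]
diff px 0
```

View pics/cmp.png

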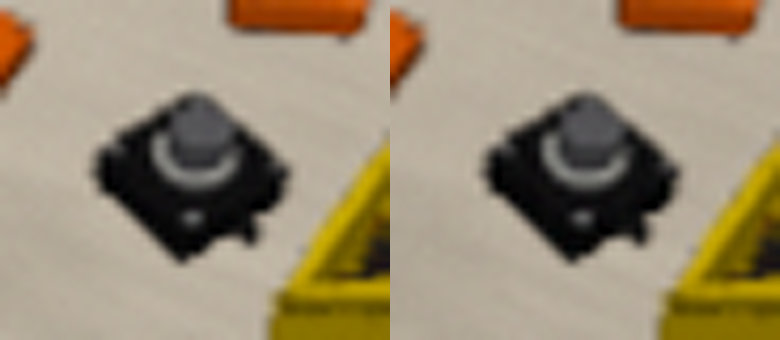

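Left is before, right is after: the module is in place and the key is up. The force reading leaves doubt about the depth, so I repeat the press a little deeper as insurance.

Request:
{"op": "carry_out", "data": {
  "series": [
    [[0,0,0.09],0,-1],
    [[0,0,0.09],0,-1],
    [[0,0,0.09],0,-1],
    [[0,0,0.09],0,-1],
    [[0,0,0.09],0,-1],
    [[0,0,0.09],0,-1],
    [[0,0,0.09],0,-1],
    [[0,0,0.05],0,-1],
    [[0,0,0],0,-1],
    [[0,0,0],0,-1]
  ]
}}

```text
clock: 8.75
tool_pos: [0.5741, 0.3679, 0.0971]
orientation: [-3.067, -0.679, 0.001]
wrist_force: [-0.0, -0.2, -0.1]
finger_gap: -0.0001
finger_force: 0.0
```

Next I go down to TCP 0.0611, which is about 11 mm of travel.

Request:
{"op": "carry_out", "data": {
  "series": [
    [[0,0,0.03],0,-1],
    [[0,0,0.016],0,-1],
    [[0,0,0.008],0,-1],
    [[0,0,0.006],0,-1],
    [[0,0,0.006],0,-1],
    [[0,0,0.006],0,-1],
    [[0,0,0],0,-1]
  ]
}}

```text
clock: 9.45
tool_pos: [0.5745, 0.3679, 0.0613]
orientation: [3.067, 0.679, 0.001]
wrist_force: [-2.1, -3.1, 7.3]
finger_gap: -0.0002
finger_force: 3.4
```

Request:
{"op": "carry_out", "data": {
  "series": [
    [[0,0,0],0,-1],
    [[0,0,0],0,-1],
    [[0,0,0],0,-1],
    [[0,0,0],0,-1],
    [[0,0,0],0,-1],
    [[0,0,0],0,-1],
    [[0,0,0],0,-1],
    [[0,0,0],0,-1]
  ]
}}

```text
clock: 10.25
tool_pos: [0.5745, 0.3679, 0.0616]
orientation: [3.067, 0.679, 0.001]
wrist_force: [-4.2, -2.4, 7.1]
finger_gap: -0.0001
finger_force: 3.3
```

Request:
{"op": "carry_out", "data": {
  "series": [
    [[0,0,-0.01],0,-1],
    [[0,0,-0.01],0,-1],
    [[0,0,-0.02],0,-1],
    [[0,0,-0.04],0,-1],
    [[0,0,-0.08],0,-1],
    [[0,0,-0.09],0,-1],
    [[0,0,-0.09],0,-1],
    [[0,0,-0.09],0,-1],
    [[0,0,-0.09],0,-1],
    [[0,0,-0.09],0,-1]
  ]
}}

```text
clock: 11.25
tool_pos: [0.5739, 0.3678, 0.3685]
orientation: [-3.067, -0.68, -0.001]
wrist_force: [0.8, 0.3, 0.1]
finger_gap: 0.0002
finger_force: 0.0
```

Request:
{"op": "carry_out", "data": {
  "series": [
    [[0,0,-0.09],0,-1],
    [[0,0,-0.09],0,-1],
    [[0,0,0],0,-1],
    [[0,0,0],0,-1]
  ]
}}

```text
clock: 11.65
tool_pos: [0.5743, 0.3684, 0.4573]
orientation: [-3.066, -0.68, -0.003]
wrist_force: [0.5, -0.9, -0.7]
finger_gap: -0.0002
finger_force: 0.0
```

```bash
python3 off.py 0.6 -0.15 0.455
```

```text
units [-0.3915  0.9614  0.0027] m [-0.1958  0.4807  0.0014] pos [0.5743 0.3684 0.4573] rv [-3.066e+00 -6.800e-01 -3.000e-03] j [-0.32  0.44 -0.53  0.95  0.22  1.79 -1.9 ] f [ 0.51 -0.95 -0.72]
```

Request:
{"op": "carry_out", "data": {
  "series": [
    [[-0.033,0.08,0],0,-1],
    [[-0.033,0.08,0],0,-1],
    [[-0.033,0.08,0],0,-1],
    [[-0.033,0.08,0],0,-1],
    [[-0.033,0.08,0],0,-1],
    [[-0.033,0.08,0],0,-1],
    [[-0.033,0.08,0],0,-1],
    [[-0.033,0.08,0],0,-1],
    [[-0.033,0.08,0],0,-1],
    [[-0.033,0.08,0],0,-1]
  ]
}}

```text
clock: 12.65
tool_pos: [0.593, -0.0663, 0.4544]
orientation: [-3.067, -0.679, 0.003]
wrist_force: [0.6, 0.3, 0.6]
finger_gap: 0.0
finger_force: 0.0
```

Request:
{"op": "carry_out", "data": {
  "series": [
    [[-0.033,0.08,0],0,-1],
    [[-0.033,0.08,0],0,-1],
    [[0,0,0],0,-1],
    [[0,0,0],0,-1]
  ]
}}

```text
clock: 13.05
tool_pos: [0.5971, -0.152, 0.4541]
orientation: [-3.067, -0.675, 0.004]
wrist_force: [0.1, 0.7, -0.2]
finger_gap: -0.0002
finger_force: 0.0
```

```bash
python3 off.py 0.442 -0.400 0.455
```

```text
units [-0.4897  0.32   -0.0014] m [-0.2449  0.16   -0.0007] pos [ 0.5971 -0.152   0.4541] rv [-3.067 -0.675  0.004] j [ 0.4   0.26 -0.3   1.17  0.08  1.73 -1.01] f [ 0.15  0.7  -0.19]
```

Request:
{"op": "carry_out", "data": {
  "series": [
    [[-0.07,0.046,0],0,-1],
    [[-0.07,0.046,0],0,-1],
    [[-0.07,0.046,0],0,-1],
    [[-0.07,0.046,0],0,-1],
    [[-0.07,0.046,0],0,-1],
    [[-0.07,0.046,0],0,-1],
    [[-0.07,0.044,0],0,-1],
    [[0,0,0],0,-1],
    [[0,0,0],0,-1]
  ]
}}

```text
clock: 13.95
tool_pos: [0.4432, -0.3985, 0.4552]
orientation: [-3.066, -0.679, 0.0]
wrist_force: [-0.2, -0.0, -0.7]
finger_gap: -0.0
finger_force: 0.0
```

Request:
{"op": "carry_out", "data": {
  "series": [
    [[0,0,0.09],0,-1],
    [[0,0,0.09],0,-1],
    [[0,0,0.09],0,-1],
    [[0,0,0.09],0,-1],
    [[0,0,0.09],0,-1],
    [[0,0,0.09],0,-1],
    [[0,0,0.09],0,-1],
    [[0,0,0.04],0,-1],
    [[0,0,0],0,-1],
    [[0,0,0],0,-1]
  ]
}}

```text
clock: 14.95
tool_pos: [0.4444, -0.3978, 0.1215]
orientation: [-3.066, -0.683, -0.001]
wrist_force: [-0.1, -0.4, 0.6]
finger_gap: 0.0002
finger_force: 0.0
```

```bash
python3 off.py 0.442 -0.400 0.073
python3 - <<'E'
from cell import ctrl
from h import *
b=ctrl.get_image("side");s=ctrl.observe()["tool_pos"];Ti=np.linalg.inv(b["T"])
im=cv2.resize(b["pixels"][240:340,190:290,::-1],(500,500),interpolation=cv2.INTER_CUBIC)
for p in((s[0],s[1],s[2]-.025),(s[0],s[1],.048)):
    q=Ti[:3]@np.r_[p,1];print(q[0]/q[2]*b["fx"]+b["cx"],q[1]/q[2]*b["fy"]+b["cy"])
cv2.circle(im,tuple(int(v) for v in ((q[0]/q[2]*b["fx"]+b["cx"]-190)*5+2,(q[1]/q[2]*b["fy"]+b["cy"]-240)*5+2)),4,(0,0,255),-1)
cv2.imwrite("pics/bar1.png",im)
E
```

```text
units [-0.0063  0.002   0.097 ] m [-0.0031  0.001   0.0485] pos [ 0.4444 -0.3978  0.1215] rv [-3.066e+00 -6.830e-01 -1.000e-03] j [ 0.77  0.34 -0.13  1.75  0.05  1.06 -0.52] f [-0.07 -0.38  0.61]
230.8042600824509 284.4585777986757
233.97972459869106 290.60240826699527
```

View pics/bar1.png

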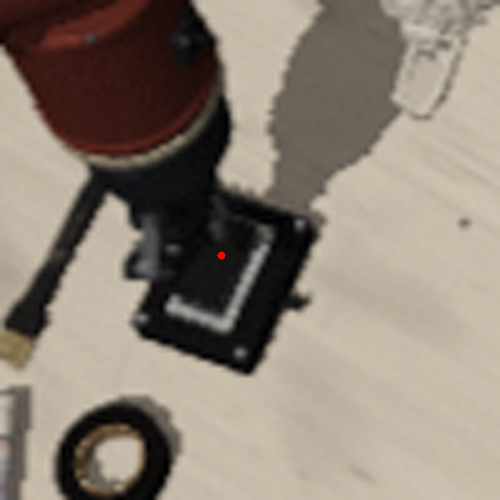

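The red dot marks where the tip axis meets the bar height. It lies inside the bar top, near the middle (about pixel (234,291); bar centre about (234.6,293)).

Request:
{"op": "carry_out", "data": {
  "series": [
    [[-0.004,0.002,0.04],0,-1],
    [[0,0,0.03],0,-1],
    [[0,0,0.013],0,-1],
    [[0,0,0.008],0,-1],
    [[0,0,0.006],0,-1],
    [[0,0,0.006],0,-1],
    [[0,0,0],0,-1]
  ]
}}

```text
clock: 15.7
tool_pos: [0.4419, -0.4011, 0.0696]
orientation: [3.067, 0.679, 0.001]
wrist_force: [0.1, 1.0, 2.1]
finger_gap: -0.0002
finger_force: 1.1
```

Request:
{"op": "carry_out", "data": {
  "series": [
    [[0,0,0.005],0,-1],
    [[0,0,0.005],0,-1],
    [[0,0,0.004],0,-1],
    [[0,0,0],0,-1],
    [[0,0,0],0,-1]
  ]
}}

```text
clock: 16.2
tool_pos: [0.442, -0.4013, 0.0627]
orientation: [3.067, 0.679, 0.001]
wrist_force: [0.6, 0.7, 5.2]
finger_gap: 0.0003
finger_force: 2.5
```

Request:
{"op": "carry_out", "data": {
  "series": [
    [[0,0,0.003],0,-1],
    [[0,0,0.002],0,-1],
    [[0,0,0],0,-1],
    [[0,0,0],0,-1]
  ]
}}

```text
clock: 16.6
tool_pos: [0.442, -0.4013, 0.0606]
orientation: [3.067, 0.679, 0.001]
wrist_force: [-0.9, 1.8, 9.0]
finger_gap: -0.0005
finger_force: 4.5
```

The force is 9 N and rises with the pad's stiffness, so the bar is on its stop. I withdraw.

Request:
{"op": "carry_out", "data": {
  "series": [
    [[0,0,-0.01],0,-1],
    [[0,0,-0.01],0,-1],
    [[0,0,-0.02],0,-1],
    [[0,0,-0.05],0,-1],
    [[0,0,-0.09],0,-1],
    [[0,0,-0.09],0,-1],
    [[0,0,-0.09],0,-1],
    [[0,0,-0.09],0,-1],
    [[0,0,-0.09],0,-1],
    [[0,0,0],0,-1]
  ]
}}

```text
clock: 17.6
tool_pos: [0.4429, -0.4023, 0.3375]
orientation: [3.059, 0.677, 0.01]
wrist_force: [0.6, -0.4, 0.6]
finger_gap: 0.0001
finger_force: 0.0
```

Request:
{"op": "carry_out", "data": {
  "series": [
    [[0,0,-0.05],0,-1],
    [[0,0,0],0,-1],
    [[0,0,0],0,-1],
    [[0,0,0],0,-1]
  ]
}}

```text
clock: 18.0
tool_pos: [0.4412, -0.4009, 0.3537]
orientation: [-3.066, -0.679, 0.002]
wrist_force: [0.0, 0.5, 0.1]
finger_gap: -0.0001
finger_force: 0.0
```

Run:
```python
from cell import ctrl
from h import *
o=load("side0");b=ctrl.get_image("side")
for n,d in(("before",o),("after",b)):
    P=cloud(d)[282:304,225:245].reshape(-1,3)
    for lo,hi in((.033,.06),):
        q=P[(P[:,2]>lo)&(P[:,2]<hi)];print(n,len(q),np.round(np.median(q,0),4))
df=(np.abs(b["pixels"].astype(int)-o["pixels"]).max(-1)>50)
print("modules diff",df[125:240,310:408].sum(),"box diff",df[270:345,170:260].sum())
cv2.imwrite("pics/end.png",np.hstack([cv2.resize(d["pixels"][260:350,160:260,::-1],(400,360),interpolation=cv2.INTER_CUBIC) for d in(o,b)]))
```

```text
before 213 [ 0.4438 -0.4048  0.0471]
after 179 [ 0.4417 -0.4033  0.0392]
modules diff 0 box diff 407
```

View pics/end.png

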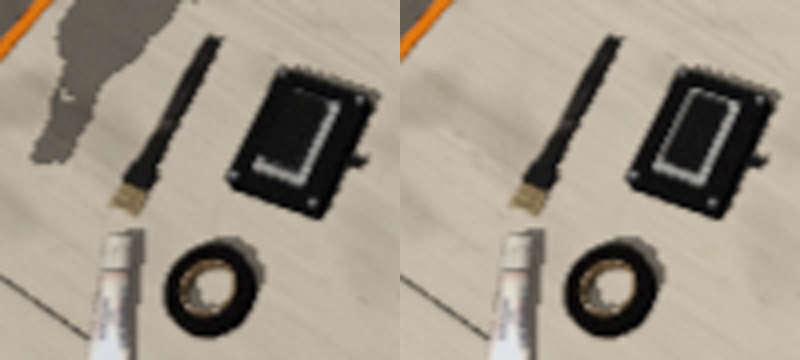

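The bar is down: its top went from 47 mm to 39 mm and the frame is now fully visible at crop (697,135). The box, brush and tape have not moved.

```bash
python3 -c "from cell import ctrl;print(ctrl.close_job())"
```

```text
the job is handed in; nothing more can be done
None
```

I pressed the sensor bin's key, held it about a second and let it up (twice, the second time deeper to be sure), then pushed the order bar down until it stayed. The closing side view showed the key modules, order box, tape and brush where they started; the job is handed in, but no verdict came back.

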